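# Unload the chocolate cooling tray

## Robot

A 6-joint arm with a two-finger parallel gripper is mounted at the origin on the work surface. World frame = base frame: x ahead of the robot, y to its left, z up, the work surface at z = 0. Lengths are in m, angles in rad, forces in N, time in s.
With the tool pointing down it reaches from about 0.3 to 0.85 m from the base axis. Payload 5.4 kg.
Tool frame: the origin (TCP) lies on the centre line of the jaws, within the pads' length; the fingertips stand ctrl.nose_length ahead of it and the grasp point (between the pads) lies 6 mm ahead of it (ctrl.nose_length is the distance from the TCP to the fingertips, in m); z points along the fingers, y is the line along which they close (so a half turn about z gives the same grasp; the last joint's range is limited). The gripper opens to 85 mm and grips with 20 to 120 N. Pads are 22 mm wide; open, the fingers measure 114 mm over their backs; the gripper's body (76 mm by 85 mm) begins 54 mm behind the grasp point. The pads swing forward as they close: fully open they stand 13 mm farther back than shut.
Start: joints at [-1.528, 0.158, 1.597, -0, 1.386, -0.21], TCP at [0.144, -0.557, 0.256] pointing down, gripper open.
Joint ranges: [-2.91, 2.91], [-0.94, 2.29], [0.18, 2.7], [-1.29, 4.43], [0.17, 2.64], [-3, 3]. Speed limits (rad/s): [2.57, 2.57, 3.14, 3.14, 3.14, 3.14].

## Interface

Orientations are given as a unit quaternion [w, x, y, z].
In Python, from workcell import ctrl gives the robot as it stands.
- The arm moves only by the tool step_arm, never from a script. Its argument "moves" is a list of rows, each a list of 3 entries, a list of its own where there are three numbers: the shift along the tool's x, y, z in units of 30 cm (1.0 is 30 cm), then the turn, a rotation vector about the tool's x, y, z in units of pi/4 rad (1.0 is pi/4 rad), then the gripper's target within -1 to 1 (shut at 1, half-way at 0, fully open at -1). In form: [[[dx, dy, dz], [rx, ry, rz], fingers], ...]. A call has exactly 10 rows; each row is the pose to reach, as a shift and turn from the pose commanded when the call began, along the tool's axes at that moment; what a row does not reach only later rows make up. A row lasts 1/8 s, in which the tool goes at most 62.5 mm and 10.7 degrees, less where a joint would pass 70% of its speed; a pose out of reach is approached as far as the arm can. A call with a number of a shift or a turn outside -1 to 1 is refused whole. A call with a gripper value outside its range is refused whole. The fingers move at their own pace and stop on an object; "force" is the grip in N (left out, the last holds). Time passes only in rows, so rows that repeat a pose let the fingers close, or fill a call up. It gives the time, the measured TCP pose, the force, the opening and the grip force at its end, in the units of the state.
- ctrl.get_obs(): the state, without advancing time (a new reading comes with each control period).
- ctrl.camera(name): name is "side" or "top"; returns the picture (480x640x3 uint8, red, green, blue); there is no depth.
- ctrl.camera_info(name): a dict with "camera_matrix" (3x3 intrinsics, pixels), "dist" ([k1, k2, p1, p2, k3] as OpenCV has them; the pictures are not rectified), "T" (4x4, takes a point from camera to world coordinates). Camera axes: x right, y down, z forward; pixel columns grow to the right and rows downward; lengths in m; the calibration is good to about 2 mm. A picture is of the moment at which its call begins. camera_info takes no time and is no camera call.
- ctrl.job_done(): hands the job in; it is judged then, once.
The state is a dict: "t": time; "q": joint angles; "qvel": joint speeds; "joint_efforts": joint torques, N m; "tool_pos": TCP position; "tcp_rot": TCP orientation; "contact_force": force on the tool from outside, world axes, zero at the start; "moment": the same for the moment, N m; "opening": finger opening in m; "grasp_force": force on a finger pad.
Only numpy, scipy, OpenCV 4.12 (cv2) and the standard library are available. Lean on these libraries where they do the work, as an engineer would, in place of code of your own. Each camera call takes 0.05 s, during which the arm holds its last target. There are 200 camera calls.

## Task

Unload the cooling tray: first switch it off by pushing its flush slide switch by the ridge, over the click, to the other end of its travel, then lift the retaining bar straight up out of its two open brackets and put it aside. Lay every chocolate baton flat on the granite slab, directly on the stone and not on one another, then lay the bar back down in both brackets with its grip upwards, and leave the tray switched off and the heat gun, scraper and brush where they are.

Things in the scene. Friction and masses are not known exactly. Their poses are not given: they have to be found in the camera images.
- tray: White cooling tray, fixed: 200 (x) x 280 (y) x 45 mm high. Origin: centre of its underside, z up. Four channels for batons run along its x on the top, centred at x = -30, y = -78, -26, 26, 78 mm, between ribs 4 mm high and wide, inner faces 28 mm apart; a 4 mm cross rib at x = 36 mm ends them. The switch lies near the +x edge.
- switch (a joint): Slide switch on the tray's top: 0 = on (as it starts), 0.014 m = off. It moves along the tray's +y. A sprung detent holds it at either end: it takes about 5 N to leave the end, the resistance falls to nothing half-way, after which it snaps to the other end.
- switch_ridge (a point): Top centre of the switch's ridge (moves with the switch). The black ridge is 6 mm thick along the slide direction, 22 mm long across it, and stands 8 mm above the tray's top, in a flush black plate on a grey bezel. Axes as the tray's; in the tray's frame it starts at (68, 0, 53) mm. Nothing else stands within 28 mm of this point.
- bar_grip (a point): Centre of the grip of the loose retaining bar: an aluminium strip 36 (x) x 280 (y) x 8 mm thick, with a black block 28 (x) x 40 (y) x 30 mm high on the middle of its upper side. The point is 23 mm above the strip's underside, 15 mm below the block's top. z up. 250 g. At the start the bar lies in both brackets, 4 mm above the batons, its y along the tray's; either way round will do.
- seat1 (a point): Middle of the seat of one steel U bracket, at (-30, -121, 73) mm in the tray's frame (seat2 at y = +121). The bar's underside rests on both seats, so the grip's centre then lies 23 mm above the point half-way between them.
- seat2 (a point): Seat of the other bracket. Each is 8 mm thick along y and open at the top: 43 mm between upright cheeks 22 mm tall, flared above that to about 58 mm, the cheeks ending 106 mm above the bench.
- slab: Grey granite slab, fixed to the bench: 200 (x) x 260 (y) x 20 mm high, flat top. Origin: centre of its underside, z up.
- baton1_mid (a point): Centre of a loose dark chocolate baton (absent in some runs), a square bar 120 mm long (x) and 24 x 24 mm in section, about 90 g. At the start it lies in one of the tray's channels with its x along the tray's x, its centre 57 mm above the bench.
- baton2_mid (a point): Centre of a loose dark chocolate baton (absent in some runs), a square bar 120 mm long (x) and 24 x 24 mm in section, about 90 g. At the start it lies in one of the tray's channels with its x along the tray's x, its centre 57 mm above the bench.
- baton3_mid (a point): Centre of a loose dark chocolate baton (absent in some runs), a square bar 120 mm long (x) and 24 x 24 mm in section, about 90 g. At the start it lies in one of the tray's channels with its x along the tray's x, its centre 57 mm above the bench.
- baton4_mid (a point): Centre of a loose dark chocolate baton (absent in some runs), a square bar 120 mm long (x) and 24 x 24 mm in section, about 90 g. At the start it lies in one of the tray's channels with its x along the tray's x, its centre 57 mm above the bench.
- heatgun: Bystander: red and black heat gun standing on its foot, nozzle up, 72 mm across, 197 mm high. Origin: centre of its foot. Leave it alone.
- scraper: Bystander: flat scraper lying on the bench, about 240 mm long along its x. Origin: under its middle. Leave it alone.
- brush: Bystander: brush lying on the bench, about 200 mm long along its x. Origin: under its middle. Leave it alone.
Not all that is in view belongs to the job. What is shaped like the part that bears baton2_mid but pink or yellow is not meant.

How it is judged:
By the outcome, as a careful person would: the job done as asked, in the order asked, and still so for the second after the job is handed in, with the robot touching nothing.
Of baton1, baton2, baton3, baton4 only 2 to 4 are there at a start; the rules pass over those that are not, and their reading is None.
At some moment in a run one of bar, baton1, baton2, baton3, baton4 may be knocked a few centimetres aside while the robot is not near it.
Once in a run the grip may slacken for a moment while it holds something.
It also fails if it takes over 210 s, if anything falls off the work surface, if the arm or the gripper's body presses on something with over 40 N, if the wrist force passes 120 N, or if a joint passes its speed limit or range.

## Working session

There is one attempt and no reset: what is moved stays moved. The work goes in short steps, Python scripts to look and compute and a tool call to move; the robot and the scene stay as the last step left them, time stands still between calls to the robot, and variables do not carry over. Pictures are saved under pics/ and viewed, at most 14 in all, crops included, and the job is handed in when it is done.

Besides the shell and the picture viewer there is one more tool, called after ">>>" by a JSON object that holds its "name" and its "arguments", one argument or row to a line. step_arm: Moves the arm, as the interface text tells. Shifts and turns lie within -1 to 1; 1 stands for 30 cm of shift or pi/4 rad of turn. Its arguments: {"type":"object","properties":{"moves":{"type":"array"},"force":{"type":"number"}},"required":["moves"]}

```bash
ls; mkdir -p pics; python3 - <<'E'
from workcell import ctrl
import cv2,numpy as np
o=ctrl.get_obs();print(o,ctrl.nose_length)
for n in("top","side"):
    im=ctrl.camera(n);cv2.imwrite(f"pics/{n}0.png",im[:,:,::-1])
    i=ctrl.camera_info(n);print(n,np.round(i["camera_matrix"],1),i["dist"],np.round(i["T"],3))
E
```

```text
pics
{'t': 0.0, 'q': array([-1.52812296e+00,  1.59070946e-01,  1.59820048e+00,  3.62421796e-06,
        1.38618613e+00, -2.10082017e-01]), 'qvel': array([-1.28751768e-05,  6.06167788e-04, -2.36654415e-04, -4.47920259e-04,
       -2.30500754e-04,  4.45386699e-04]), 'joint_efforts': array([ 1.68499817e-03, -3.95999050e+01, -3.31430376e+01, -8.50103356e-05,
        8.38369655e-03, -6.03190585e-06]), 'tool_pos': array([ 0.14375894, -0.55618471,  0.25532045]), 'tcp_rot': array([-9.29037096e-04,  9.92024573e-01,  1.26041169e-01,  7.97338161e-05]), 'contact_force': array([-0.25568042,  0.4622311 , -0.0106534 ]), 'moment': array([0.0278406 , 0.022404  , 0.06115324]), 'grasp_force': 0.0, 'opening': 0.08503216727693172} 0.025
top [[455.    0.  310.8]
 [  0.  455.  238.2]
 [  0.    0.    1. ]] [-0.04406654  0.          0.          0.          0.        ] [[ 0.009 -0.996  0.088  0.368]
 [-1.    -0.008  0.007  0.075]
 [-0.006 -0.088 -0.996  1.363]
 [ 0.     0.     0.     1.   ]]
side [[474.9   0.  317.6]
 [  0.  474.9 239.6]
 [  0.    0.    1. ]] [-0.08916556  0.          0.          0.          0.        ] [[-0.839 -0.337  0.428  0.034]
 [-0.545  0.499 -0.675  0.763]
 [ 0.014 -0.799 -0.602  0.714]
 [ 0.     0.     0.     1.   ]]
```

View pics/top0.png

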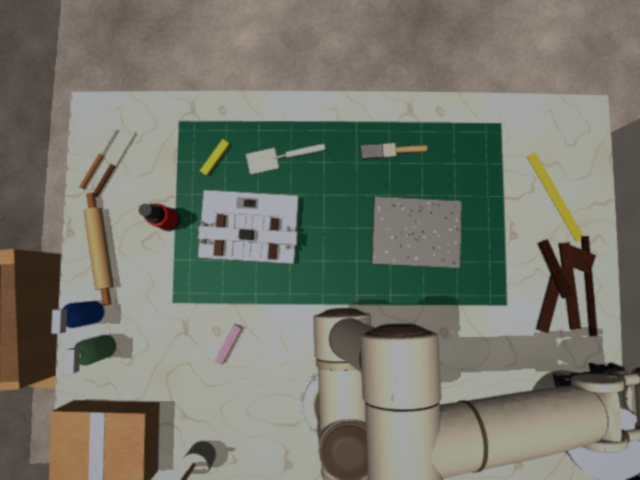

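View pics/side0.png

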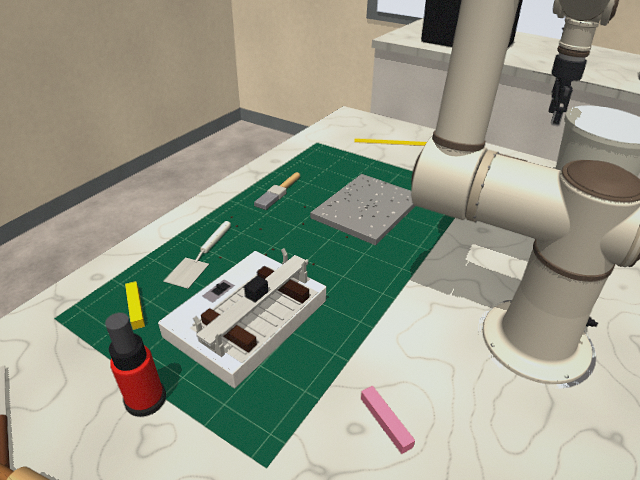

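The top view shows the tray at about (248,228) with its switch at (248,203) and the bar grip at (246,235). Brown ends show at (221,221)/(219,248) and (274,224)/(273,252), so there is one baton in each outer channel and the middle two look empty. The slab is at (417,232). The yellow (215,157) and pink (229,343) bars and the brown pile at (570,285) are decoys. The only dark batons lying in tray channels are the two under the bar.

```bash
cat > h.py <<'E'
import cv2,numpy as np
from workcell import ctrl
from scipy.spatial.transform import Rotation as R
I={n:ctrl.camera_info(n) for n in("top","side")}
def ray(n,px,z):
    i=I[n];p=cv2.undistortPoints(np.array(px,float).reshape(-1,1,2),np.array(i["camera_matrix"]),np.array(i["dist"])).reshape(-1,2)
    T=np.array(i["T"]);d=np.c_[p,np.ones(len(p))]@T[:3,:3].T;o=T[:3,3]
    return o+d*((z-o[2])/d[:,2])[:,None]
def proj(n,P):
    i=I[n];T=np.linalg.inv(np.array(i["T"]));r=cv2.Rodrigues(T[:3,:3])[0]
    return cv2.projectPoints(np.array(P,float).reshape(-1,1,3),r,T[:3,3],np.array(i["camera_matrix"]),np.array(i["dist"]))[0].reshape(-1,2)
def blobs(mask,amin=20):
    c,_=cv2.findContours(mask.astype(np.uint8),cv2.RETR_EXTERNAL,cv2.CHAIN_APPROX_NONE)
    return sorted([x for x in c if cv2.contourArea(x)>=amin],key=cv2.contourArea,reverse=True)
def rect(n,c,z):
    # min-area rectangle of a contour cast on plane z: centre, size, long-side angle
    w=ray(n,c.reshape(-1,2),z)[:,:2].astype(np.float32)*1000
    (cx,cy),(a,b),t=cv2.minAreaRect(w)
    if a<b:a,b,t=b,a,t+90
    return np.round([cx,cy,a,b,(t+90)%180-90],1)
def togo(pos,yaw):
    """shift (tool axes, units) and turn to put TCP at pos, pointing down, tool y along world yaw (mod pi)"""
    o=ctrl.get_obs();w,x,y,z=o["tcp_rot"];r=R.from_quat([x,y,z,w])
    best=None
    for k in(0,np.pi):
        Y=np.array([np.cos(yaw+k),np.sin(yaw+k),0]);Z=np.array([0,0,-1.]);X=np.cross(Y,Z)
        v=(r.inv()*R.from_matrix(np.c_[X,Y,Z])).as_rotvec()
        if best is None or np.linalg.norm(v)<np.linalg.norm(best):best=v
    return np.round(r.inv().apply(np.array(pos)-o["tool_pos"])/.3,4),np.round(best/(np.pi/4),4)
E
python3 - <<'E'
from h import *
t=cv2.imread("pics/top0.png");s=cv2.imread("pics/side0.png")
hsv=cv2.cvtColor(t,cv2.COLOR_BGR2HSV)
g=(hsv[:,:,0]>60)&(hsv[:,:,0]<95)&(hsv[:,:,1]>90)
for nm,(x0,y0,x1,y1),z in(("tray",(188,182,310,272),.045),("slab",(365,190,470,275),.02)):
    m=np.zeros(g.shape,np.uint8);m[y0:y1,x0:x1]=~g[y0:y1,x0:x1]
    if nm=="tray": m[y0:y1,x0:x1]&=(t[y0:y1,x0:x1].min(2)>90)
    m=cv2.morphologyEx(m,cv2.MORPH_CLOSE,np.ones((9,9)))
    c=blobs(m)[0];print(nm,rect("top",c,z))
m=(t.max(2)<60);m[:185]=0;m[270:]=0;m[:,:190]=0;m[:,310:]=0
for c in blobs(m,8):
    for z in(.053,.111):print(cv2.boundingRect(c),rect("top",c,z))
a=cv2.resize(t[180:280,185:315],None,fx=6,fy=6,interpolation=cv2.INTER_CUBIC)[:600];cv2.imwrite("pics/c1.png",a)
E
```

```text
tray [519.  269.6 289.5 201.9  87. ]
slab [ 508.7 -229.8  265.8  204.8   87.6]
(295, 198, 12, 65) [507.6 110.9 187.3  28.3  -3.1]
(295, 198, 12, 65) [501.4 109.3 179.   27.   -3.1]
(240, 230, 14, 10) [493.2 270.7  38.   26.2 -89.5]
(240, 230, 14, 10) [487.7 262.1  36.4  25.  -89.5]
(190, 212, 7, 11) [543.3 428.4  29.6  17.6   1.9]
(190, 212, 7, 11) [535.6 412.7  28.3  16.8   1.9]
(272, 219, 6, 10) [525.9 190.   26.4  14.5   0.9]
(272, 219, 6, 10) [518.9 184.9  25.2  13.9   0.9]
(245, 200, 10, 6) [587.  264.   26.5  14.8 -89.6]
(245, 200, 10, 6) [577.3 255.6  25.4  14.1 -89.6]
(274, 245, 3, 13) [446.  187.3  34.7   5.8   0.9]
(274, 245, 3, 13) [442.6 182.3  33.1   5.5   0.9]
```

View pics/c1.png

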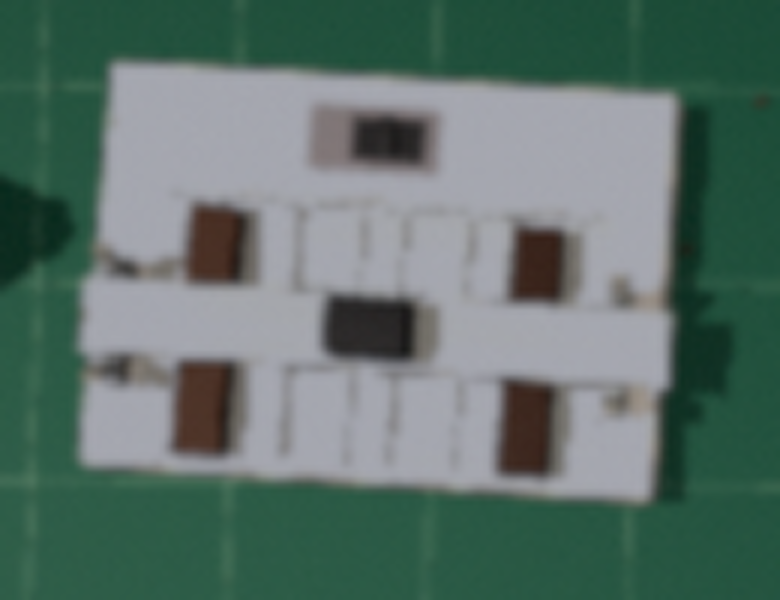

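The crop shows two dark-brown batons under the bar in the y=±78 channels. The grip is at (370,327) and the switch ridge at about (388,138), towards the -y end of its bezel. Pink and yellow things are excluded by colour and position.

```bash
python3 - <<'E'
from h import *
f=lambda L:(np.array(L,float)+.5)/6-.5+[185,180]
C=ray("top",f([[110,62],[680,95],[655,500],[80,467]]),.045)[:,:2];print(C.round(4))
c=C.mean(0);u=(C[0]+C[3]-C[1]-C[2]);yaw1=np.arctan2(u[1],u[0])-np.pi/2
u=(C[0]+C[1]-C[2]-C[3]);yaw2=np.arctan2(u[1],u[0]);print("tray",c,yaw1,yaw2)
S=np.array([[374,197],[461,201],[460,268],[373,265]])
def at(c,yaw,P): 
    P=np.atleast_2d(P);r=np.array([[np.cos(yaw),-np.sin(yaw)],[np.sin(yaw),np.cos(yaw)]]);return np.c_[P[:,:2]@r.T+c,P[:,2]]
print("ridge from tray",at(c,-.055,[.068,0,.053]),"grip",at(c,-.055,[-.03,0,.111]))
print("batons",at(c,-.055,[[-.03,-.078,.057],[-.03,.078,.057]]))
print("ridge img",ray("top",f([[388,138]]),.053),"grip img",ray("top",f([[370,325]]),.111))
print("side proj check",proj("side",at(c,-.055,[[.068,0,.053],[-.03,0,.111],[.1,.14,.045],[.1,-.14,.045],[-.1,-.14,.045],[-.1,.14,.045]])).round(1))
for b in ([[190,205],[243,205],[225,454],[172,454]],[[514,230],[563,230],[550,475],[498,475]]): print("bat",ray("top",f(b),.069).round(4))
s=cv2.imread("pics/side0.png");cv2.imwrite("pics/s1.png",cv2.resize(s[240:390,150:340],None,fx=4,fy=4,interpolation=cv2.INTER_CUBIC))
E
```

```text
[[0.625  0.4037]
 [0.6104 0.1233]
 [0.4124 0.1331]
 [0.4258 0.4123]]
tray [0.51839243 0.26810696] -0.049951851778084144 -0.046302842510370534
ridge from tray [[0.58628961 0.26436884 0.053     ]] grip [[0.4884378  0.26975612 0.111     ]]
batons [[0.48414996 0.19187407 0.057     ]
 [0.49272563 0.34763818 0.057     ]]
ridge img [[0.58673929 0.26471012 0.053     ]] grip img [[0.48973168 0.26279826 0.111     ]]
side proj check [[219.8 285.4]
 [253.3 284. ]
 [156.4 320.8]
 [254.4 249.1]
 [325.9 284.9]
 [231.4 372.9]]
bat [[0.5509 0.357  0.069 ]
 [0.5511 0.3314 0.069 ]
 [0.4316 0.337  0.069 ]
 [0.4314 0.3623 0.069 ]]
bat [[0.54   0.2011 0.069 ]
 [0.5402 0.1776 0.069 ]
 [0.423  0.182  0.069 ]
 [0.4228 0.2067 0.069 ]]
```

View pics/s1.png

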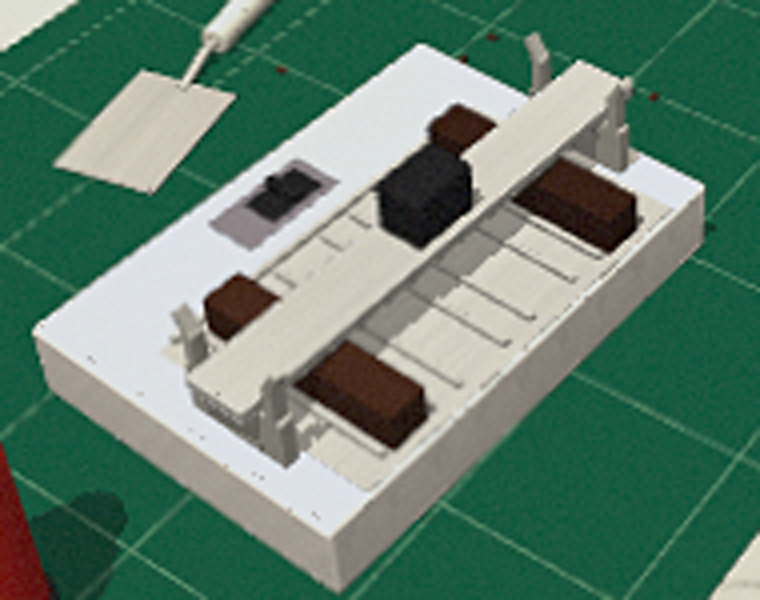

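The close side view confirms two batons, the bar in both brackets, and the ridge upright near the -y end of its bezel. Next I measure the bar and compute the approach.

```bash
cat >> h.py <<'E'
C0=np.array([.5184,.2685]);YW=-.049
def tray(P):
    P=np.atleast_2d(np.array(P,float));r=np.array([[np.cos(YW),-np.sin(YW)],[np.sin(YW),np.cos(YW)]]);return np.c_[P[:,:2]@r.T+C0,P[:,2]]
def go(x,y,z,yaw=np.pi/2+YW): 
    o=ctrl.get_obs();print(round(o['t'],2),o['tool_pos'].round(4),'F',o['contact_force'].round(1),'op',round(o['opening'],4),'g',round(o['grasp_force'],1),'->',*togo([x,y,z],yaw))
def goT(P): p=tray(P)[0];print(p.round(4));go(*p)
E
python3 - <<'E'
from h import *
f=lambda L:(np.array(L,float)+.5)/6-.5+[185,180]
B=ray("top",f([[85,278],[678,312],[668,387],[80,355]]),.081);print("bar",B.round(4),B.mean(0))
G=ray("top",f([[328,297],[412,299],[409,359],[324,355]]),.126);print("grip",G.round(4),G.mean(0))
f4=lambda L:(np.array(L,float)+.5)/4-.5+[150,240]
print("grip side",ray("side",f4([[379,185],[430,143],[473,163],[422,210]]),.126).mean(0))
print("ridge side", ray("side",f4([[278,183]]),.053))
print("tray side",ray("side",f4([[35,332],[420,43],[704,187],[333,540]]),.045).mean(0))
S=ray("top",[[374,197],[461.5,201],[460,268],[373,265]],.02);print("slab",S.mean(0))
goT([.068,-.030,.25])
E
```

```text
bar [[0.514  0.4035 0.081 ]
 [0.5    0.1217 0.081 ]
 [0.4644 0.126  0.081 ]
 [0.4773 0.4047 0.081 ]] [0.48891679 0.26398582 0.081     ]
grip [[0.501  0.2801 0.126 ]
 [0.5004 0.2416 0.126 ]
 [0.4729 0.2424 0.126 ]
 [0.4744 0.2813 0.126 ]] [0.48713793 0.26133677 0.126     ]
grip side [0.47381788 0.27774256 0.126     ]
ridge side [[0.58746283 0.26511052 0.053     ]]
tray side [0.51429614 0.27055058 0.045     ]
slab [ 0.50641834 -0.23141621  0.02      ]
[0.5848 0.2352 0.25  ]
0.1 [ 0.1438 -0.5562  0.2554] F [-0.4  0.  -1. ] op 0.0854 g 0.0 -> [ 2.0833 -2.1866  0.0224] [-2.100e-03 -1.000e-04  3.842e-01]
```

>>> {"name": "step_arm", "arguments": {
  "moves": [
    [[0.1, -0.1, 0], [0, 0, 0], 1],
    [[0.2, -0.21, 0], [0, 0, 0], 1],
    [[0.3, -0.31, 0], [0, 0, 0], 1],
    [[0.4, -0.42, 0], [0, 0, 0], 1],
    [[0.5, -0.52, 0], [0, 0, 0], 1],
    [[0.6, -0.62, 0], [0, 0, 0], 1],
    [[0.7, -0.73, 0], [0, 0, 0], 1],
    [[0.8, -0.83, 0], [0, 0, 0], 1],
    [[0.9, -0.93, 0], [0, 0, 0], 1],
    [[0.95, -0.99, 0], [0, 0, 0], 1]
  ]
}}

```text
t: 1.35
tool_pos: [0.3459, -0.196, 0.2559]
tcp_rot: [-0.0, 0.992, 0.127, -0.0]
contact_force: [0.3, -0.2, -0.0]
opening: 0.0001
grasp_force: 0.0
```

>>> {"name": "step_arm", "arguments": {
  "moves": [
    [[0.1, -0.1, 0], [0, 0, 0], 1],
    [[0.2, -0.21, 0], [0, 0, 0], 1],
    [[0.3, -0.31, 0], [0, 0, 0], 1],
    [[0.4, -0.42, 0], [0, 0, 0], 1],
    [[0.5, -0.52, 0], [0, 0, 0], 1],
    [[0.6, -0.62, 0], [0, 0, 0], 1],
    [[0.7, -0.73, 0], [0, 0, 0], 1],
    [[0.8, -0.83, 0], [0, 0, 0], 1],
    [[0.9, -0.93, 0], [0, 0, 0], 1],
    [[0.95, -0.99, 0], [0, 0, 0], 1]
  ]
}}

```text
t: 2.6
tool_pos: [0.5474, 0.1627, 0.2556]
tcp_rot: [-0.0, 0.992, 0.127, -0.001]
contact_force: [-0.5, -1.0, -0.3]
opening: -0.0002
grasp_force: 0.0
```

```bash
python3 - <<'E'
from h import *
goT([.068,-.030,.15]);print(ctrl.get_obs()['q'])
E
```

```text
[0.5848 0.2352 0.15  ]
2.6 [0.5474 0.1627 0.2556] F [-0.5 -1.  -0.3] op -0.0002 g 0.0 -> [ 0.1819 -0.2024  0.3518] [-3.000e-04  1.300e-03  3.861e-01]
[7.72623424e-02 1.49567583e-01 1.60831566e+00 1.88736474e-04
 1.38473924e+00 1.39378733e+00]
```

>>> {"name": "step_arm", "arguments": {
  "moves": [
    [[0.1, -0.1, 0.1], [0, 0, 0.1], 1],
    [[0.18, -0.2, 0.2], [0, 0, 0.2], 1],
    [[0.18, -0.2, 0.3], [0, 0, 0.3], 1],
    [[0.18, -0.2, 0.35], [0, 0, 0.386], 1],
    [[0.18, -0.2, 0.35], [0, 0, 0.386], 1],
    [[0.18, -0.2, 0.35], [0, 0, 0.386], 1],
    [[0.18, -0.2, 0.35], [0, 0, 0.386], 1],
    [[0.18, -0.2, 0.35], [0, 0, 0.386], 1],
    [[0.18, -0.2, 0.35], [0, 0, 0.386], 1],
    [[0.18, -0.2, 0.35], [0, 0, 0.386], 1]
  ]
}}

```text
t: 3.85
tool_pos: [0.5844, 0.2326, 0.1514]
tcp_rot: [-0.0, 1.0, -0.025, 0.0]
contact_force: [-0.6, 0.4, 0.2]
opening: -0.0002
grasp_force: 0.0
```

```bash
python3 - <<'E'
from h import *
goT([.068,-.030,.075])
for n,b in(("side",(150,190,340,340)),):
    im=ctrl.camera(n)[:,:,::-1];x0,y0,x1,y1=b
    cv2.imwrite("pics/s2.png",cv2.resize(im[y0:y1,x0:x1],None,fx=4,fy=4,interpolation=cv2.INTER_CUBIC))
E
```

```text
[0.5848 0.2352 0.075 ]
3.85 [0.5844 0.2326 0.1514] F [-0.6  0.4  0.2] op -0.0002 g 0.0 -> [ 0.001  -0.0088  0.2547] [-0.0001 -0.0002 -0.0016]
```

View pics/s2.png

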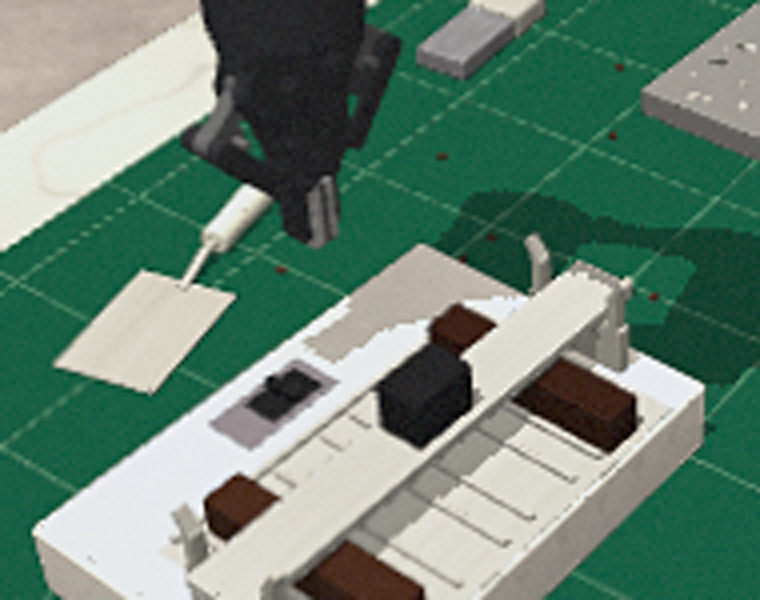

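The shut fingertips hang at about (315,235) in the crop, on the -y side of the switch ridge at (280,385), as planned. I descend just behind the ridge.

>>> {"name": "step_arm", "arguments": {
  "moves": [
    [[0, 0, 0.1], [0, 0, 0], 1],
    [[0, 0, 0.2], [0, 0, 0], 1],
    [[0, 0, 0.23], [0, 0, 0], 1],
    [[0, 0, 0.25], [0, 0, 0], 1],
    [[0, 0, 0.263], [0, 0, 0], 1],
    [[0, 0, 0.263], [0, 0, 0], 1],
    [[0, 0, 0.263], [0, 0, 0], 1],
    [[0, 0, 0.263], [0, 0, 0], 1],
    [[0, 0, 0.263], [0, 0, 0], 1],
    [[0, 0, 0.263], [0, 0, 0], 1]
  ]
}}

```text
t: 5.15
tool_pos: [0.5844, 0.2325, 0.0725]
tcp_rot: [-0.0, 1.0, -0.025, 0.0]
contact_force: [-0.4, 0.4, -0.4]
opening: -0.0002
grasp_force: 0.0
```

```bash
python3 - <<'E'
from h import *
goT([.068,-.0145-.003+.010,.0725])
E
```

```text
[0.586  0.2577 0.0725]
5.15 [0.5844 0.2325 0.0725] F [-0.4  0.4 -0.4] op -0.0002 g 0.0 -> [ 0.0009 -0.0839 -0.0002] [-0.     -0.     -0.0017]
```

>>> {"name": "step_arm", "arguments": {
  "moves": [
    [[0, -0.03, 0], [0, 0, 0], 1],
    [[0, -0.04, 0], [0, 0, 0], 1],
    [[0, -0.048, 0], [0, 0, 0], 1],
    [[0, -0.054, 0], [0, 0, 0], 1],
    [[0, -0.06, 0], [0, 0, 0], 1],
    [[0, -0.066, 0], [0, 0, 0], 1],
    [[0, -0.072, 0], [0, 0, 0], 1],
    [[0, -0.078, 0], [0, 0, 0], 1],
    [[0, -0.084, 0], [0, 0, 0], 1],
    [[0, -0.084, 0], [0, 0, 0], 1]
  ]
}}

```text
t: 6.4
tool_pos: [0.5857, 0.2575, 0.0724]
tcp_rot: [0.0, 1.0, -0.025, -0.0]
contact_force: [-1.1, -2.1, -0.2]
opening: -0.0
grasp_force: 0.9
```

```bash
python3 - <<'E'
from h import *
goT([.068,-.0145-.003+.013,.0725])
im=ctrl.camera("side")[:,:,::-1]
cv2.imwrite("pics/s3.png",cv2.resize(im[240:340,150:280],None,fx=5,fy=5,interpolation=cv2.INTER_CUBIC))
E
```

```text
[0.5861 0.2607 0.0725]
6.4 [0.5857 0.2575 0.0724] F [-1.1 -2.1 -0.2] op -0.0 g 0.9 -> [ 0.0009 -0.0107 -0.0004] [ 0.0008  0.0001 -0.0016]
```

View pics/s3.png

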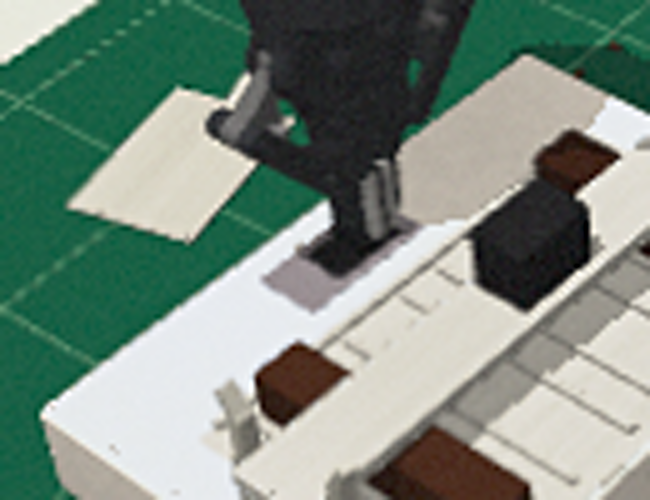

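The plate at (350,255) has not reached the far end yet and about 2 N is resisting, so I keep pushing.

>>> {"name": "step_arm", "arguments": {
  "moves": [
    [[0, -0.005, 0], [0, 0, 0], 1],
    [[0, -0.01, 0], [0, 0, 0], 1],
    [[0, -0.015, 0], [0, 0, 0], 1],
    [[0, -0.015, 0], [0, 0, 0], 1],
    [[0, -0.015, 0], [0, 0, 0], 1],
    [[0, -0.015, 0], [0, 0, 0], 1],
    [[0, -0.015, 0], [0, 0, 0], 1],
    [[0, -0.015, 0], [0, 0, 0], 1],
    [[0, -0.015, 0], [0, 0, 0], 1],
    [[0, -0.015, 0], [0, 0, 0], 1]
  ]
}}

```text
t: 7.7
tool_pos: [0.5859, 0.2622, 0.0724]
tcp_rot: [0.0, 1.0, -0.025, -0.0]
contact_force: [0.4, -0.9, -0.3]
opening: 0.0001
grasp_force: 0.4
```

>>> {"name": "step_arm", "arguments": {
  "moves": [
    [[0, -0.005, 0], [0, 0, 0], 1],
    [[0, -0.01, 0], [0, 0, 0], 1],
    [[0, -0.015, 0], [0, 0, 0], 1],
    [[0, -0.015, 0], [0, 0, 0], 1],
    [[0, -0.015, 0], [0, 0, 0], 1],
    [[0, -0.015, 0], [0, 0, 0], 1],
    [[0, -0.015, 0], [0, 0, 0], 1],
    [[0, -0.015, 0], [0, 0, 0], 1],
    [[0, -0.015, 0], [0, 0, 0], 1],
    [[0, -0.015, 0], [0, 0, 0], 1]
  ]
}}

```text
t: 8.95
tool_pos: [0.5861, 0.2667, 0.0724]
tcp_rot: [-0.0, 1.0, -0.025, 0.0]
contact_force: [0.1, 0.4, 0.6]
opening: -0.0004
grasp_force: 0.0
```

>>> {"name": "step_arm", "arguments": {
  "moves": [
    [[0, 0.02, 0], [0, 0, 0], 1],
    [[0, 0.04, 0], [0, 0, 0], 1],
    [[0, 0.06, -0.1], [0, 0, 0], 1],
    [[0, 0.06, -0.25], [0, 0, 0], 1],
    [[0, 0.06, -0.4], [0, 0, 0], 1],
    [[0, 0.06, -0.5], [0, 0, 0], 1],
    [[0, 0.06, -0.5], [0, 0, 0], -1],
    [[0, 0.06, -0.5], [0, 0, 0], -1],
    [[0, 0.06, -0.5], [0, 0, 0], -1],
    [[0, 0.06, -0.5], [0, 0, 0], -1]
  ]
}}

```text
t: 10.2
tool_pos: [0.5846, 0.2486, 0.2209]
tcp_rot: [0.0, 1.0, -0.025, -0.001]
contact_force: [0.0, 0.9, -0.1]
opening: 0.072
grasp_force: 0.0
```

```bash
python3 - <<'E'
from h import *
go(.487,.263,.16)
im=ctrl.camera("side")[:,:,::-1]
cv2.imwrite("pics/s4.png",cv2.resize(im[240:340,150:280],None,fx=5,fy=5,interpolation=cv2.INTER_CUBIC))
E
```

```text
10.2 [0.5846 0.2486 0.2209] F [ 0.   0.9 -0.1] op 0.072 g 0.0 -> [-0.3268 -0.0318  0.2038] [ 0.0008  0.003  -0.0018]
```

View pics/s4.png

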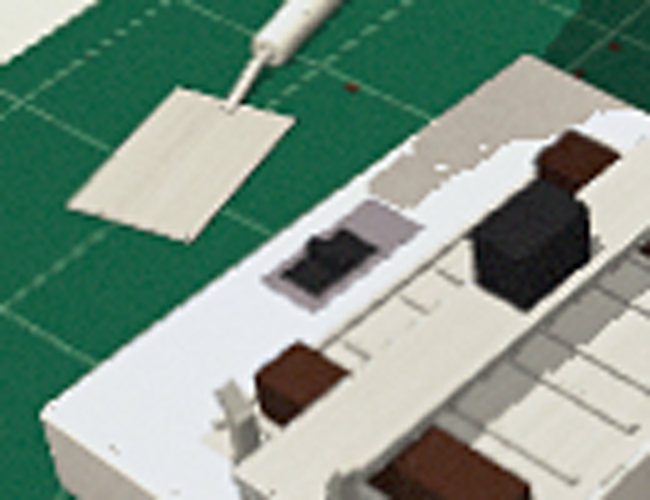

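The switch plate now sits at the +y end of its bezel, at (330,262), so the tray is off. Next I go above the grip.

>>> {"name": "step_arm", "arguments": {
  "moves": [
    [[-0.1, -0.01, 0], [0, 0, 0], -1],
    [[-0.2, -0.02, 0], [0, 0, 0], -1],
    [[-0.33, -0.032, 0], [0, 0, 0], -1],
    [[-0.327, -0.032, 0.1], [0, 0, 0], -1],
    [[-0.327, -0.032, 0.2], [0, 0, 0], -1],
    [[-0.327, -0.032, 0.2], [0, 0, 0], -1],
    [[-0.327, -0.032, 0.2], [0, 0, 0], -1],
    [[-0.327, -0.032, 0.2], [0, 0, 0], -1],
    [[-0.327, -0.032, 0.2], [0, 0, 0], -1],
    [[-0.327, -0.032, 0.2], [0, 0, 0], -1]
  ]
}}

```text
t: 11.5
tool_pos: [0.488, 0.2633, 0.1629]
tcp_rot: [-0.0, 1.0, -0.025, 0.0]
contact_force: [-0.4, 0.2, 0.0]
opening: 0.085
grasp_force: 0.0
```

```bash
python3 - <<'E'
from h import *
go(.487,.263,.117)
im=ctrl.camera("top")[:,:,::-1]
im2=ctrl.camera("side")[:,:,::-1]
a=cv2.resize(im[180:280,185:315],None,fx=4,fy=4,interpolation=cv2.INTER_CUBIC);b=cv2.resize(im2[220:340,190:290],None,fx=3.33,fy=3.334,interpolation=cv2.INTER_CUBIC)[:400]
cv2.imwrite("pics/g.png",np.hstack([a[:390],b[:390,:270]]))
E
```

```text
11.5 [0.488  0.2633 0.1629] F [-0.4  0.2  0. ] op 0.085 g 0.0 -> [-0.0034  0.0013  0.1531] [-0.0004 -0.0011 -0.0018]
```

View pics/g.png

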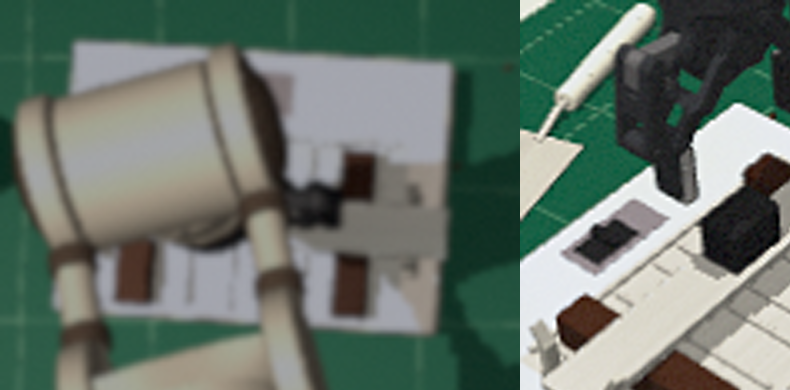

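The gripper straddles the grip: a finger is at (680,180) in the right half, with the block at (745,230). Descending to grip.

>>> {"name": "step_arm", "arguments": {
  "moves": [
    [[0, 0, 0.06], [0, 0, 0], -1],
    [[0, 0, 0.12], [0, 0, 0], -1],
    [[0, 0, 0.15], [0, 0, 0], -1],
    [[0, 0, 0.15], [0, 0, 0], -1],
    [[0, 0, 0.15], [0, 0, 0], 1],
    [[0, 0, 0.15], [0, 0, 0], 1],
    [[0, 0, 0.15], [0, 0, 0], 1],
    [[0, 0, 0.15], [0, 0, 0], 1],
    [[0, 0, 0.15], [0, 0, 0], 1],
    [[0, 0, 0.15], [0, 0, 0], 1]
  ],
  "force": 60
}}

```text
t: 12.85
tool_pos: [0.4887, 0.2637, 0.1186]
tcp_rot: [-0.001, 1.0, -0.025, 0.001]
contact_force: [0.3, 1.3, 5.9]
opening: 0.0385
grasp_force: 62.3
```

>>> {"name": "step_arm", "arguments": {
  "moves": [
    [[0, 0, -0.03], [0, 0, 0], 1],
    [[0, 0, -0.06], [0, 0, 0], 1],
    [[0, 0, -0.1], [0, 0, 0], 1],
    [[0, 0, -0.15], [0, 0, 0], 1],
    [[0, 0, -0.22], [0, 0, 0], 1],
    [[0, 0, -0.3], [0, 0, 0], 1],
    [[0, 0, -0.36], [0, 0, 0], 1],
    [[0, 0, -0.36], [0, 0, 0], 1],
    [[0, 0, -0.36], [0, 0, 0], 1],
    [[0, 0, -0.36], [0, 0, 0], 1]
  ]
}}

```text
t: 14.1
tool_pos: [0.487, 0.2631, 0.2241]
tcp_rot: [0.0, 1.0, -0.025, -0.001]
contact_force: [-1.1, -0.4, -2.8]
opening: 0.0389
grasp_force: 61.3
```

```bash
python3 - <<'E'
from h import *
go(.33,.0,.20)
im=ctrl.camera("side")[:,:,::-1]
cv2.imwrite("pics/s5.png",im)
E
```

```text
14.1 [0.487  0.2631 0.2241] F [-1.1 -0.4 -2.8] op 0.0389 g 61.3 -> [-0.4783  0.9021  0.082 ] [ 0.001   0.0029 -0.0018]
```

View pics/s5.png

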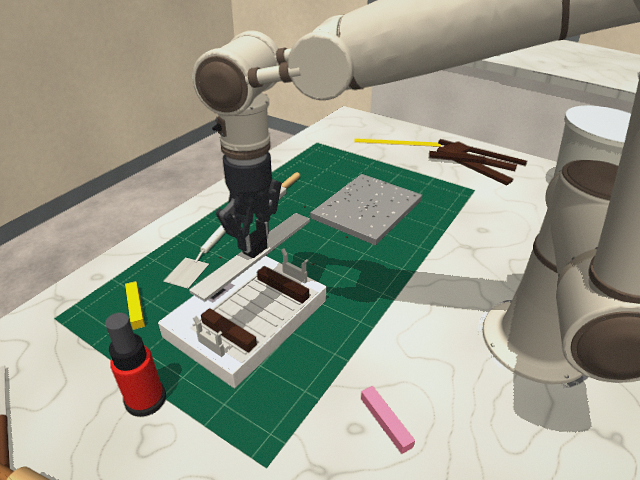

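The bar has been lifted cleanly and level, and only two batons show in the tray, at (283,284) and (228,328). I carry it to the clear bench in front of the robot.

>>> {"name": "step_arm", "arguments": {
  "moves": [
    [[-0.03, 0.08, 0], [0, 0, 0], 1],
    [[-0.08, 0.18, 0], [0, 0, 0], 1],
    [[-0.13, 0.28, 0], [0, 0, 0], 1],
    [[-0.18, 0.38, 0], [0, 0, 0], 1],
    [[-0.23, 0.48, 0], [0, 0, 0], 1],
    [[-0.28, 0.58, 0], [0, 0, 0], 1],
    [[-0.33, 0.68, 0], [0, 0, 0], 1],
    [[-0.38, 0.77, 0], [0, 0, 0], 1],
    [[-0.405, 0.84, 0], [0, 0, 0], 1],
    [[-0.405, 0.865, 0], [0, 0, 0], 1]
  ]
}}

```text
t: 15.4
tool_pos: [0.3529, 0.0095, 0.2251]
tcp_rot: [-0.0, 1.0, -0.026, -0.0]
contact_force: [0.1, 0.3, -3.1]
opening: 0.0384
grasp_force: 61.6
```

>>> {"name": "step_arm", "arguments": {
  "moves": [
    [[0, 0, 0.08], [0, 0, 0], 1],
    [[0, 0, 0.18], [0, 0, 0], 1],
    [[0, 0, 0.28], [0, 0, 0], 1],
    [[0, 0, 0.38], [0, 0, 0], 1],
    [[0, 0, 0.46], [0, 0, 0], 1],
    [[0, 0, 0.52], [0, 0, 0], 1],
    [[0, 0, 0.56], [0, 0, 0], 1],
    [[0, 0, 0.575], [0, 0, 0], 1],
    [[0, 0, 0.575], [0, 0, 0], 1],
    [[0, 0, 0.575], [0, 0, 0], 1]
  ]
}}

```text
t: 16.65
tool_pos: [0.354, 0.01, 0.0535]
tcp_rot: [0.0, 1.0, -0.025, 0.001]
contact_force: [-0.5, -0.3, -2.3]
opening: 0.0384
grasp_force: 67.1
```

```bash
python3 - <<'E'
from h import *
go(.352,.01,.0456)
E
```

```text
16.65 [0.354  0.01   0.0535] F [-0.5 -0.3 -2.3] op 0.0384 g 67.1 -> [-0.0066  0.0004  0.0265] [ 0.0005 -0.0019 -0.0017]
```

>>> {"name": "step_arm", "arguments": {
  "moves": [
    [[0, 0, 0.01], [0, 0, 0], 1],
    [[0, 0, 0.018], [0, 0, 0], 1],
    [[0, 0, 0.022], [0, 0, 0], 1],
    [[0, 0, 0.025], [0, 0, 0], 1],
    [[0, 0, 0.027], [0, 0, 0], 1],
    [[0, 0, 0.027], [0, 0, 0], 1],
    [[0, 0, 0.027], [0, 0, 0], 1],
    [[0, 0, 0.027], [0, 0, 0], 1],
    [[0, 0, 0.027], [0, 0, 0], 1],
    [[0, 0, 0.027], [0, 0, 0], 1]
  ]
}}

```text
t: 17.9
tool_pos: [0.3533, 0.0102, 0.0457]
tcp_rot: [-0.0, 1.0, -0.025, -0.001]
contact_force: [-6.1, 0.7, 12.0]
opening: 0.0386
grasp_force: 68.9
```

>>> {"name": "step_arm", "arguments": {
  "moves": [
    [[0, 0, -0.004], [0, 0, 0], 1],
    [[0, 0, -0.004], [0, 0, 0], -1],
    [[0, 0, -0.004], [0, 0, 0], -1],
    [[0, 0, -0.004], [0, 0, 0], -1],
    [[0, 0, -0.004], [0, 0, 0], -1],
    [[0, 0, -0.05], [0, 0, 0], -1],
    [[0, 0, -0.15], [0, 0, 0], -1],
    [[0, 0, -0.3], [0, 0, 0], -1],
    [[0, 0, -0.45], [0, 0, 0], -1],
    [[0, 0, -0.5], [0, 0, 0], -1]
  ]
}}

```text
t: 19.15
tool_pos: [0.3548, 0.0098, 0.1976]
tcp_rot: [0.001, 1.0, -0.025, 0.003]
contact_force: [-0.4, -0.1, 0.5]
opening: 0.0855
grasp_force: 0.0
```

```bash
cat >> h.py <<'E'
def brown(n,box):
    im=ctrl.camera(n)[:,:,::-1].copy();x0,y0,x1,y1=box
    h=cv2.cvtColor(im,cv2.COLOR_BGR2HSV);b,g,r=[im[:,:,k].astype(int) for k in range(3)]
    m=(r-b>12)&(r>1.35*g)&(r<140)&(r>25);k=np.zeros_like(m);k[y0:y1,x0:x1]=m[y0:y1,x0:x1]
    return im,[c for c in blobs(k,25)]
E
python3 - <<'E'
from h import *
goT([-.03,-.078,.15])
im,c=brown("top",(190,185,310,275))
for x in c:print(cv2.boundingRect(x),rect("top",x,.067))
im2,c=brown("side",(160,240,340,390))
for x in c:print("s",cv2.boundingRect(x),cv2.contourArea(x))
cv2.imwrite("pics/t6.png",cv2.resize(im[150:320,180:480],None,fx=2.6,fy=2.6,interpolation=cv2.INTER_CUBIC))
E
```

```text
[0.4846 0.1921 0.15  ]
19.15 [0.3548 0.0098 0.1976] F [-0.4 -0.1  0.5] op 0.0855 g 0.0 -> [ 0.4009 -0.6288  0.1599] [ 0.0018 -0.0068 -0.0017]
(215, 215, 10, 40) [491.4 346.6 112.7  20.5  -3. ]
(269, 217, 9, 39) [488.3 193.3 110.3  17.6  -3.1]
s (201, 309, 55, 43) 874.5
s (255, 266, 51, 36) 673.0
```

View pics/t6.png

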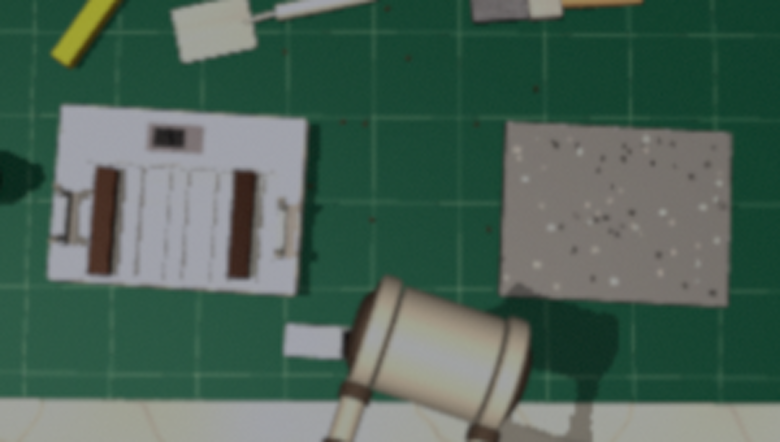

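The bar lies clear at the front, the batons are at (103,220) and (242,225) in the crop, and the slab is free. I go over the -y baton with the fingers half open, to miss the bracket.

>>> {"name": "step_arm", "arguments": {
  "moves": [
    [[0.06, -0.1, 0], [0, 0, 0], 0.05],
    [[0.13, -0.2, 0], [0, 0, 0], 0.05],
    [[0.2, -0.3, 0], [0, 0, 0], 0.05],
    [[0.26, -0.4, 0], [0, 0, 0], 0.05],
    [[0.33, -0.5, 0.03], [0, 0, 0], 0.05],
    [[0.38, -0.58, 0.08], [0, 0, 0], 0.05],
    [[0.412, -0.63, 0.13], [0, 0, 0], 0.05],
    [[0.412, -0.63, 0.16], [0, 0, 0], 0.05],
    [[0.412, -0.63, 0.16], [0, 0, 0], 0.05],
    [[0.412, -0.63, 0.16], [0, 0, 0], 0.05]
  ]
}}

```text
t: 20.5
tool_pos: [0.486, 0.1922, 0.1469]
tcp_rot: [0.0, 1.0, -0.026, -0.0]
contact_force: [-0.0, 0.2, 0.2]
opening: 0.0408
grasp_force: 0.0
```

```bash
python3 - <<'E'
from h import *
go(.4880,.1928,.0765)
E
```

```text
20.5 [0.486  0.1922 0.1469] F [-0.   0.2  0.2] op 0.0408 g 0.0 -> [ 0.0065 -0.0024  0.2346] [ 0.0002  0.0001 -0.0026]
```

>>> {"name": "step_arm", "arguments": {
  "moves": [
    [[0.006, -0.002, 0.06], [0, 0, 0], 0.05],
    [[0.006, -0.002, 0.12], [0, 0, 0], 0.05],
    [[0.006, -0.002, 0.18], [0, 0, 0], 0.05],
    [[0.006, -0.002, 0.22], [0, 0, 0], 0.05],
    [[0.006, -0.002, 0.235], [0, 0, 0], 0.05],
    [[0.006, -0.002, 0.235], [0, 0, 0], 0.05],
    [[0.006, -0.002, 0.235], [0, 0, 0], 1],
    [[0.006, -0.002, 0.235], [0, 0, 0], 1],
    [[0.006, -0.002, 0.235], [0, 0, 0], 1],
    [[0.006, -0.002, 0.235], [0, 0, 0], 1]
  ],
  "force": 50
}}

```text
t: 21.75
tool_pos: [0.4887, 0.1935, 0.0772]
tcp_rot: [-0.0, 1.0, -0.025, 0.001]
contact_force: [-1.3, 1.4, 5.8]
opening: 0.0227
grasp_force: 50.8
```

>>> {"name": "step_arm", "arguments": {
  "moves": [
    [[0, 0, -0.02], [0, 0, 0], 1],
    [[0, 0, -0.06], [0, 0, 0], 1],
    [[0, 0, -0.12], [0, 0, 0], 1],
    [[0, 0, -0.2], [0, 0, 0], 1],
    [[0, 0, -0.28], [0, 0, 0], 1],
    [[0, 0, -0.36], [0, 0, 0], 1],
    [[0, 0, -0.4], [0, 0, 0], 1],
    [[0, 0, -0.4], [0, 0, 0], 1],
    [[0, 0, -0.4], [0, 0, 0], 1],
    [[0, 0, -0.4], [0, 0, 0], 1]
  ]
}}

```text
t: 23.0
tool_pos: [0.4874, 0.1932, 0.1951]
tcp_rot: [0.0, 1.0, -0.025, -0.001]
contact_force: [0.2, 0.6, -1.7]
opening: 0.0229
grasp_force: 50.0
```

```bash
python3 - <<'E'
from h import *
go(.508,-.165,.19)
E
```

```text
23.0 [0.4874 0.1932 0.1951] F [ 0.2  0.6 -1.7] op 0.0229 g 50.0 -> [0.1288 1.1888 0.0174] [ 0.0005  0.0027 -0.0019]
```

>>> {"name": "step_arm", "arguments": {
  "moves": [
    [[0.01, 0.1, 0], [0, 0, 0], 1],
    [[0.02, 0.22, 0], [0, 0, 0], 1],
    [[0.03, 0.34, 0], [0, 0, 0], 1],
    [[0.04, 0.46, 0], [0, 0, 0], 1],
    [[0.05, 0.58, 0], [0, 0, 0], 1],
    [[0.06, 0.7, 0], [0, 0, 0], 1],
    [[0.07, 0.8, 0], [0, 0, 0], 1],
    [[0.09, 0.9, 0], [0, 0, 0], 1],
    [[0.1, 0.98, 0], [0, 0, 0], 1],
    [[0.12, 1.0, 0], [0, 0, 0], 1]
  ]
}}

```text
t: 24.25
tool_pos: [0.5087, -0.1091, 0.1957]
tcp_rot: [-0.0, 1.0, -0.026, -0.001]
contact_force: [0.4, -0.2, -0.7]
opening: 0.0229
grasp_force: 50.0
```

>>> {"name": "step_arm", "arguments": {
  "moves": [
    [[0.009, 0.08, 0.05], [0, 0, 0], 1],
    [[0.009, 0.15, 0.12], [0, 0, 0], 1],
    [[0.009, 0.189, 0.22], [0, 0, 0], 1],
    [[0.009, 0.189, 0.32], [0, 0, 0], 1],
    [[0.009, 0.189, 0.38], [0, 0, 0], 1],
    [[0.009, 0.189, 0.42], [0, 0, 0], 1],
    [[0.009, 0.189, 0.44], [0, 0, 0], 1],
    [[0.009, 0.189, 0.44], [0, 0, 0], 1],
    [[0.009, 0.189, 0.44], [0, 0, 0], 1],
    [[0.009, 0.189, 0.44], [0, 0, 0], 1]
  ]
}}

```text
t: 25.5
tool_pos: [0.5093, -0.1652, 0.065]
tcp_rot: [0.0, 1.0, -0.025, 0.001]
contact_force: [-0.5, -0.0, -1.3]
opening: 0.0228
grasp_force: 50.0
```

>>> {"name": "step_arm", "arguments": {
  "moves": [
    [[0, 0, 0.015], [0, 0, 0], 1],
    [[0, 0, 0.025], [0, 0, 0], 1],
    [[0, 0, 0.032], [0, 0, 0], 1],
    [[0, 0, 0.037], [0, 0, 0], 1],
    [[0, 0, 0.041], [0, 0, 0], 1],
    [[0, 0, 0.043], [0, 0, 0], 1],
    [[0, 0, 0.043], [0, 0, 0], 1],
    [[0, 0, 0.043], [0, 0, 0], 1],
    [[0, 0, 0.043], [0, 0, 0], 1],
    [[0, 0, 0.043], [0, 0, 0], 1]
  ]
}}

```text
t: 26.75
tool_pos: [0.5088, -0.1649, 0.0523]
tcp_rot: [-0.0, 1.0, -0.025, -0.0]
contact_force: [-4.2, 2.1, 6.6]
opening: 0.0231
grasp_force: 51.0
```

Contact at the expected height. Releasing and rising.

>>> {"name": "step_arm", "arguments": {
  "moves": [
    [[0, 0, -0.003], [0, 0, 0], 1],
    [[0, 0, -0.003], [0, 0, 0], 0.2],
    [[0, 0, -0.003], [0, 0, 0], 0.05],
    [[0, 0, -0.003], [0, 0, 0], 0.05],
    [[0, 0, -0.003], [0, 0, 0], 0.05],
    [[0, 0, -0.05], [0, 0, 0], 0.05],
    [[0, 0, -0.15], [0, 0, 0], 0.05],
    [[0, 0, -0.3], [0, 0, 0], 0.05],
    [[0, 0, -0.45], [0, 0, 0], 0.05],
    [[0, 0, -0.48], [0, 0, 0], 0.05]
  ]
}}

```text
t: 28.0
tool_pos: [0.5109, -0.1661, 0.2004]
tcp_rot: [0.002, 1.0, -0.025, 0.004]
contact_force: [0.9, 0.1, -0.3]
opening: 0.0405
grasp_force: 0.0
```

>>> {"name": "step_arm", "arguments": {
  "moves": [
    [[-0.01, -0.1, 0], [0, 0, 0], 0.05],
    [[-0.01, -0.22, 0], [0, 0, 0], 0.05],
    [[-0.02, -0.34, 0], [0, 0, 0], 0.05],
    [[-0.03, -0.46, 0], [0, 0, 0], 0.05],
    [[-0.03, -0.58, 0], [0, 0, 0], 0.05],
    [[-0.04, -0.7, 0], [0, 0, 0], 0.05],
    [[-0.05, -0.8, 0], [0, 0, 0], 0.05],
    [[-0.05, -0.9, 0], [0, 0, 0], 0.05],
    [[-0.06, -0.97, 0], [0, 0, 0], 0.05],
    [[-0.06, -1.0, 0], [0, 0, 0], 0.05]
  ]
}}

```text
t: 29.25
tool_pos: [0.5053, 0.1365, 0.195]
tcp_rot: [0.0, 1.0, -0.025, -0.001]
contact_force: [0.2, -0.4, -0.1]
opening: 0.0403
grasp_force: 0.0
```

```bash
python3 - <<'E'
from h import *
go(.4915,.347,.15)
im,c=brown("top",(190,185,310,275))
for x in c:print(cv2.boundingRect(x),rect("top",x,.067))
im,c=brown("top",(330,150,500,300))
for x in c:print("slab",cv2.boundingRect(x),rect("top",x,.042))
im2,c=brown("side",(160,240,340,390))
for x in c:print("s",cv2.boundingRect(x),cv2.contourArea(x))
cv2.imwrite("pics/t7.png",im[100:330,150:500])
E
```

```text
29.25 [0.5053 0.1365 0.195 ] F [ 0.2 -0.4 -0.1] op 0.0403 g 0.0 -> [-0.0802 -0.6985  0.15  ] [ 0.0002  0.0013 -0.    ]
(215, 215, 10, 40) [491.4 346.6 112.5  20.7  -3. ]
slab (393, 212, 9, 39) [ 508.4 -166.2  112.4   22.2   -2.3]
s (201, 309, 55, 43) 871.0
```

>>> {"name": "step_arm", "arguments": {
  "moves": [
    [[-0.01, -0.1, 0], [0, 0, 0], 0.05],
    [[-0.02, -0.22, 0], [0, 0, 0], 0.05],
    [[-0.04, -0.34, 0], [0, 0, 0], 0.05],
    [[-0.05, -0.46, 0], [0, 0, 0], 0.05],
    [[-0.06, -0.58, 0.03], [0, 0, 0], 0.05],
    [[-0.08, -0.66, 0.08], [0, 0, 0], 0.05],
    [[-0.082, -0.699, 0.13], [0, 0, 0], 0.05],
    [[-0.082, -0.699, 0.15], [0, 0, 0], 0.05],
    [[-0.082, -0.699, 0.15], [0, 0, 0], 0.05],
    [[-0.082, -0.699, 0.15], [0, 0, 0], 0.05]
  ]
}}

```text
t: 30.65
tool_pos: [0.4926, 0.3456, 0.1511]
tcp_rot: [-0.0, 1.0, -0.026, 0.001]
contact_force: [-0.3, 0.3, 0.2]
opening: 0.0404
grasp_force: 0.0
```

```bash
python3 - <<'E'
from h import *
go(.491,.347,.0768)
E
```

```text
30.65 [0.4926 0.3456 0.1511] F [-0.3  0.3  0.2] op 0.0404 g 0.0 -> [-0.0059 -0.0044  0.2476] [-0.0004 -0.0013 -0.0032]
```

>>> {"name": "step_arm", "arguments": {
  "moves": [
    [[-0.006, -0.004, 0.06], [0, 0, 0], 0.05],
    [[-0.006, -0.004, 0.12], [0, 0, 0], 0.05],
    [[-0.006, -0.004, 0.18], [0, 0, 0], 0.05],
    [[-0.006, -0.004, 0.23], [0, 0, 0], 0.05],
    [[-0.006, -0.004, 0.246], [0, 0, 0], 0.05],
    [[-0.006, -0.004, 0.246], [0, 0, 0], 0.05],
    [[-0.006, -0.004, 0.246], [0, 0, 0], 1],
    [[-0.006, -0.004, 0.246], [0, 0, 0], 1],
    [[-0.006, -0.004, 0.246], [0, 0, 0], 1],
    [[-0.006, -0.004, 0.246], [0, 0, 0], 1]
  ],
  "force": 50
}}

```text
t: 31.9
tool_pos: [0.491, 0.3484, 0.0777]
tcp_rot: [-0.001, 1.0, -0.025, 0.001]
contact_force: [0.2, 4.2, 5.0]
opening: 0.0228
grasp_force: 52.2
```

>>> {"name": "step_arm", "arguments": {
  "moves": [
    [[0, 0, -0.02], [0, 0, 0], 1],
    [[0, 0, -0.06], [0, 0, 0], 1],
    [[0, 0, -0.12], [0, 0, 0], 1],
    [[0, 0, -0.2], [0, 0, 0], 1],
    [[0, 0, -0.28], [0, 0, 0], 1],
    [[0, 0, -0.36], [0, 0, 0], 1],
    [[0, 0, -0.4], [0, 0, 0], 1],
    [[0, 0, -0.4], [0, 0, 0], 1],
    [[0, 0, -0.4], [0, 0, 0], 1],
    [[0, 0, -0.4], [0, 0, 0], 1]
  ]
}}

```text
t: 33.15
tool_pos: [0.4895, 0.3472, 0.1953]
tcp_rot: [0.001, 1.0, -0.025, -0.001]
contact_force: [-0.5, -0.6, -1.2]
opening: 0.0228
grasp_force: 51.5
```

```bash
python3 - <<'E'
from h import *
go(.505,-.28,.195)
E
```

```text
33.15 [0.4895 0.3472 0.1953] F [-0.5 -0.6 -1.2] op 0.0228 g 51.5 -> [0.1568 2.0855 0.003 ] [ 0.0014  0.0026 -0.0018]
```

>>> {"name": "step_arm", "arguments": {
  "moves": [
    [[0.01, 0.1, 0], [0, 0, 0], 1],
    [[0.02, 0.22, 0], [0, 0, 0], 1],
    [[0.03, 0.34, 0], [0, 0, 0], 1],
    [[0.04, 0.46, 0], [0, 0, 0], 1],
    [[0.05, 0.58, 0], [0, 0, 0], 1],
    [[0.06, 0.7, 0], [0, 0, 0], 1],
    [[0.07, 0.8, 0], [0, 0, 0], 1],
    [[0.08, 0.9, 0], [0, 0, 0], 1],
    [[0.08, 0.98, 0], [0, 0, 0], 1],
    [[0.08, 1.0, 0], [0, 0, 0], 1]
  ]
}}

```text
t: 34.4
tool_pos: [0.4987, 0.0458, 0.1961]
tcp_rot: [-0.0, 1.0, -0.026, -0.001]
contact_force: [0.2, -0.3, -0.6]
opening: 0.0231
grasp_force: 51.4
```

>>> {"name": "step_arm", "arguments": {
  "moves": [
    [[0.01, 0.1, 0], [0, 0, 0], 1],
    [[0.02, 0.22, 0], [0, 0, 0], 1],
    [[0.03, 0.34, 0], [0, 0, 0], 1],
    [[0.04, 0.46, 0], [0, 0, 0], 1],
    [[0.05, 0.58, 0], [0, 0, 0], 1],
    [[0.06, 0.7, 0], [0, 0, 0], 1],
    [[0.07, 0.8, 0], [0, 0, 0], 1],
    [[0.075, 0.9, 0], [0, 0, 0], 1],
    [[0.075, 0.98, 0], [0, 0, 0], 1],
    [[0.075, 1.0, 0], [0, 0, 0], 1]
  ]
}}

```text
t: 35.65
tool_pos: [0.5064, -0.2547, 0.1963]
tcp_rot: [-0.0, 1.0, -0.026, -0.0]
contact_force: [-0.3, 1.3, -1.2]
opening: 0.0226
grasp_force: 51.4
```

>>> {"name": "step_arm", "arguments": {
  "moves": [
    [[0, 0.04, 0.05], [0, 0, 0], 1],
    [[0, 0.085, 0.12], [0, 0, 0], 1],
    [[0, 0.085, 0.22], [0, 0, 0], 1],
    [[0, 0.085, 0.32], [0, 0, 0], 1],
    [[0, 0.085, 0.38], [0, 0, 0], 1],
    [[0, 0.085, 0.42], [0, 0, 0], 1],
    [[0, 0.085, 0.44], [0, 0, 0], 1],
    [[0, 0.085, 0.44], [0, 0, 0], 1],
    [[0, 0.085, 0.44], [0, 0, 0], 1],
    [[0, 0.085, 0.44], [0, 0, 0], 1]
  ]
}}

```text
t: 36.9
tool_pos: [0.5055, -0.2798, 0.0654]
tcp_rot: [0.0, 1.0, -0.025, 0.001]
contact_force: [0.2, 0.6, -0.1]
opening: 0.023
grasp_force: 51.5
```

```bash
python3 - <<'E'
from h import *
go(.505,-.28,.0525)
im,c=brown("side",(250,140,450,260))
for x in c:print("s",cv2.boundingRect(x),cv2.contourArea(x))
cv2.imwrite("pics/s8.png",cv2.resize(im[140:270,270:450],None,fx=4,fy=4,interpolation=cv2.INTER_CUBIC))
E
```

```text
36.9 [ 0.5055 -0.2798  0.0654] F [ 0.2  0.6 -0.1] op 0.023 g 51.5 -> [-0.0018  0.0006  0.0429] [ 0.0011 -0.0015 -0.0017]
s (336, 198, 43, 25) 434.5
s (379, 182, 20, 17) 182.0
s (358, 176, 14, 14) 117.0
```

View pics/s8.png

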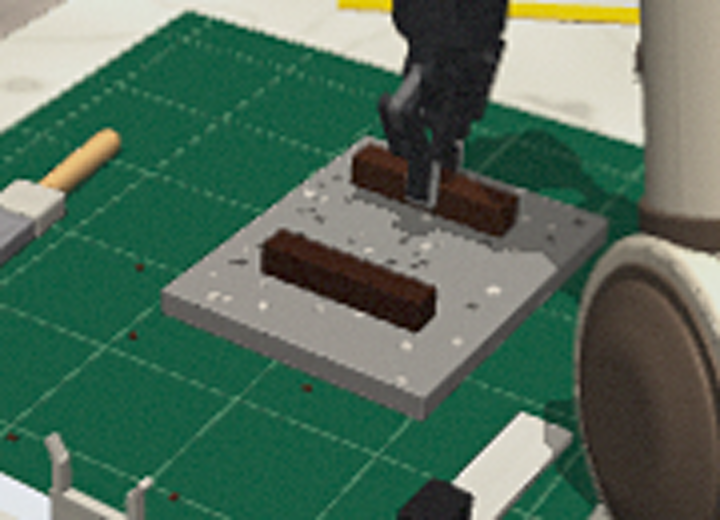

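The first baton lies flat on the slab at (350,280), and the second is held level just above it at (430,195). Lowering, then releasing.

>>> {"name": "step_arm", "arguments": {
  "moves": [
    [[0, 0, 0.015], [0, 0, 0], 1],
    [[0, 0, 0.025], [0, 0, 0], 1],
    [[0, 0, 0.032], [0, 0, 0], 1],
    [[0, 0, 0.037], [0, 0, 0], 1],
    [[0, 0, 0.041], [0, 0, 0], 1],
    [[0, 0, 0.043], [0, 0, 0], 1],
    [[0, 0, 0.043], [0, 0, 0], 1],
    [[0, 0, 0.043], [0, 0, 0], 1],
    [[0, 0, 0.043], [0, 0, 0], 1],
    [[0, 0, 0.043], [0, 0, 0], 1]
  ]
}}

```text
t: 38.2
tool_pos: [0.5051, -0.2795, 0.0527]
tcp_rot: [-0.0, 1.0, -0.025, -0.0]
contact_force: [-3.9, 3.0, 7.5]
opening: 0.0231
grasp_force: 52.5
```

>>> {"name": "step_arm", "arguments": {
  "moves": [
    [[0, 0, -0.003], [0, 0, 0], 1],
    [[0, 0, -0.003], [0, 0, 0], 0.2],
    [[0, 0, -0.003], [0, 0, 0], 0.05],
    [[0, 0, -0.003], [0, 0, 0], 0.05],
    [[0, 0, -0.003], [0, 0, 0], 0.05],
    [[0, 0, -0.05], [0, 0, 0], 0.05],
    [[0, 0, -0.15], [0, 0, 0], 0.05],
    [[0, 0, -0.3], [0, 0, 0], 0.05],
    [[0, 0, -0.45], [0, 0, 0], 0.05],
    [[0, 0, -0.48], [0, 0, 0], 0.05]
  ]
}}

```text
t: 39.45
tool_pos: [0.507, -0.281, 0.2011]
tcp_rot: [0.003, 1.0, -0.025, 0.003]
contact_force: [0.8, -0.8, -0.3]
opening: 0.0401
grasp_force: 0.0
```

```bash
python3 - <<'E'
from h import *
go(.3533,.0102,.15)
im,c=brown("top",(330,150,500,300))
for x in c:print("slab",cv2.boundingRect(x),rect("top",x,.042))
cv2.imwrite("pics/t9.png",cv2.resize(im[150:340,190:490],None,fx=2.6,fy=2.6,interpolation=cv2.INTER_CUBIC))
E
```

```text
39.45 [ 0.507  -0.281   0.2011] F [ 0.8 -0.8 -0.3] op 0.0401 g 0.0 -> [-0.5615 -0.9447  0.1613] [ 0.0068 -0.0087 -0.0016]
slab (393, 212, 9, 39) [ 508.4 -166.1  112.4   22.3   -2.2]
slab (432, 213, 9, 25) [ 526.9 -281.8   71.3   23.6   -0.9]
```

View pics/t9.png

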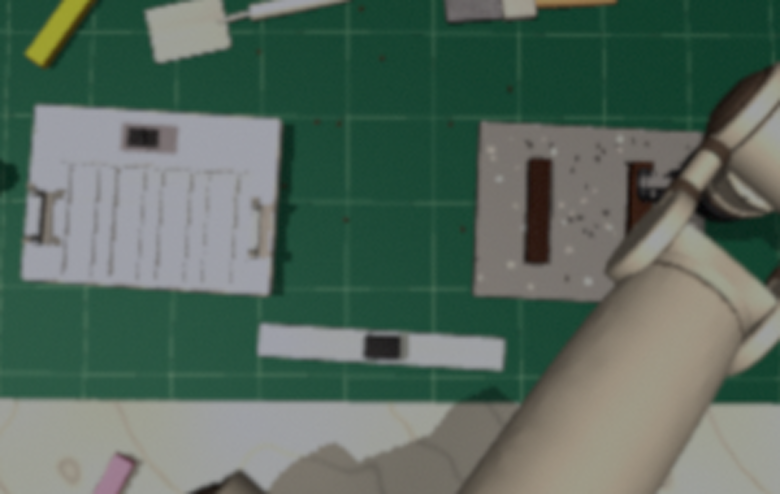

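The tray is empty and switched off, both batons are on the slab, and the bar's grip is at (385,347) in the crop. I check whether it has shifted.

```bash
python3 - <<'E'
from h import *
f=lambda L:(np.array(L,float)+.5)/2.6-.5+[190,150]
B=ray("top",f([[259,324],[506,339],[502,370],[257,355]]),.008);print("bar",B.mean(0),np.degrees(np.arctan2(B[0,1]-B[1,1],B[0,0]-B[1,0])))
print("grip",ray("top",f([[384,346]]),.038))
E
```

```text
bar [0.35473665 0.00808957 0.008     ] 87.01363913554484
grip [[0.35621613 0.00619236 0.038     ]]
```

The bar is where I left it. Going over it, fingers open.

>>> {"name": "step_arm", "arguments": {
  "moves": [
    [[-0.06, -0.1, 0], [0, 0, 0], -1],
    [[-0.12, -0.2, 0], [0, 0, 0], -1],
    [[-0.18, -0.3, 0], [0, 0, 0], -1],
    [[-0.24, -0.4, 0], [0, 0, 0], -1],
    [[-0.3, -0.5, 0], [0, 0, 0], -1],
    [[-0.36, -0.6, 0], [0, 0, 0], -1],
    [[-0.42, -0.7, 0], [0, 0, 0], -1],
    [[-0.48, -0.8, 0], [0, 0, 0], -1],
    [[-0.54, -0.9, 0], [0, 0, 0], -1],
    [[-0.56, -0.943, 0], [0, 0, 0], -1]
  ]
}}

```text
t: 40.75
tool_pos: [0.3502, 0.0128, 0.1946]
tcp_rot: [-0.0, 1.0, -0.025, -0.001]
contact_force: [-0.1, -0.7, 0.3]
opening: 0.0855
grasp_force: 0.0
```

```bash
python3 - <<'E'
from h import *
go(.3533,.0102,.0465)
E
```

```text
40.75 [0.3502 0.0128 0.1946] F [-0.1 -0.7  0.3] op 0.0855 g 0.0 -> [0.0116 0.0083 0.4936] [-0.0006  0.0023 -0.    ]
```

>>> {"name": "step_arm", "arguments": {
  "moves": [
    [[0.011, 0.008, 0.15], [0, 0, 0], -1],
    [[0.011, 0.008, 0.3], [0, 0, 0], -1],
    [[0.011, 0.008, 0.4], [0, 0, 0], -1],
    [[0.011, 0.008, 0.46], [0, 0, 0], -1],
    [[0.011, 0.008, 0.493], [0, 0, 0], -1],
    [[0.011, 0.008, 0.493], [0, 0, 0], -1],
    [[0.011, 0.008, 0.493], [0, 0, 0], 1],
    [[0.011, 0.008, 0.493], [0, 0, 0], 1],
    [[0.011, 0.008, 0.493], [0, 0, 0], 1],
    [[0.011, 0.008, 0.493], [0, 0, 0], 1]
  ],
  "force": 60
}}

```text
t: 42.0
tool_pos: [0.3556, 0.0088, 0.0488]
tcp_rot: [0.0, 1.0, -0.025, 0.001]
contact_force: [-1.0, 1.4, 5.4]
opening: 0.0391
grasp_force: 62.1
```

>>> {"name": "step_arm", "arguments": {
  "moves": [
    [[0, 0, 0], [0, 0, 0], 1],
    [[0, 0, 0], [0, 0, 0], 1],
    [[0, 0, -0.05], [0, 0, 0], 1],
    [[0, 0, -0.12], [0, 0, 0], 1],
    [[0, 0, -0.22], [0, 0, 0], 1],
    [[0, 0, -0.34], [0, 0, 0], 1],
    [[0, 0, -0.46], [0, 0, 0], 1],
    [[0, 0, -0.56], [0, 0, 0], 1],
    [[0, 0, -0.6], [0, 0, 0], 1],
    [[0, 0, -0.6], [0, 0, 0], 1]
  ]
}}

```text
t: 43.25
tool_pos: [0.3548, 0.0089, 0.2276]
tcp_rot: [0.0, 1.0, -0.025, 0.0]
contact_force: [-0.8, 0.0, -2.8]
opening: 0.0385
grasp_force: 61.1
```

```bash
python3 - <<'E'
from h import *
go(.4887,.2637,.225)
E
```

```text
43.25 [0.3548 0.0089 0.2276] F [-0.8  0.  -2.8] op 0.0385 g 61.1 -> [ 0.4032 -0.8706  0.0089] [ 0.0002 -0.0005 -0.0017]
```

>>> {"name": "step_arm", "arguments": {
  "moves": [
    [[0.03, -0.08, 0], [0, 0, 0], 1],
    [[0.08, -0.18, 0], [0, 0, 0], 1],
    [[0.13, -0.28, 0], [0, 0, 0], 1],
    [[0.18, -0.38, 0], [0, 0, 0], 1],
    [[0.23, -0.48, 0], [0, 0, 0], 1],
    [[0.28, -0.58, 0], [0, 0, 0], 1],
    [[0.33, -0.68, 0], [0, 0, 0], 1],
    [[0.38, -0.78, 0], [0, 0, 0], 1],
    [[0.408, -0.85, 0], [0, 0, 0], 1],
    [[0.408, -0.874, 0], [0, 0, 0], 1]
  ]
}}

```text
t: 44.5
tool_pos: [0.4893, 0.2652, 0.2253]
tcp_rot: [0.001, 1.0, -0.025, -0.002]
contact_force: [-0.5, -0.4, -3.6]
opening: 0.0387
grasp_force: 61.4
```

>>> {"name": "step_arm", "arguments": {
  "moves": [
    [[0, 0, 0.04], [0, 0, 0], 1],
    [[0, 0, 0.1], [0, 0, 0], 1],
    [[0, 0, 0.16], [0, 0, 0], 1],
    [[0, 0, 0.2], [0, 0, 0], 1],
    [[0, 0, 0.23], [0, 0, 0], 1],
    [[0, 0, 0.23], [0, 0, 0], 1],
    [[0, 0, 0.23], [0, 0, 0], 1],
    [[0, 0, 0.23], [0, 0, 0], 1],
    [[0, 0, 0.23], [0, 0, 0], 1],
    [[0, 0, 0.23], [0, 0, 0], 1]
  ]
}}

```text
t: 45.75
tool_pos: [0.4903, 0.2647, 0.159]
tcp_rot: [-0.0, 1.0, -0.025, 0.0]
contact_force: [0.2, -0.1, -2.0]
opening: 0.0385
grasp_force: 61.3
```

```bash
python3 - <<'E'
from h import *
go(.4905,.2645,.121)
im=ctrl.camera("side")[:,:,::-1]
cv2.imwrite("pics/s10.png",cv2.resize(im[220:370,150:345],None,fx=4,fy=4,interpolation=cv2.INTER_CUBIC))
E
```

```text
45.75 [0.4903 0.2647 0.159 ] F [ 0.2 -0.1 -2. ] op 0.0385 g 61.3 -> [0.0007 0.0006 0.1267] [-0.0001 -0.0005 -0.0017]
```

View pics/s10.png

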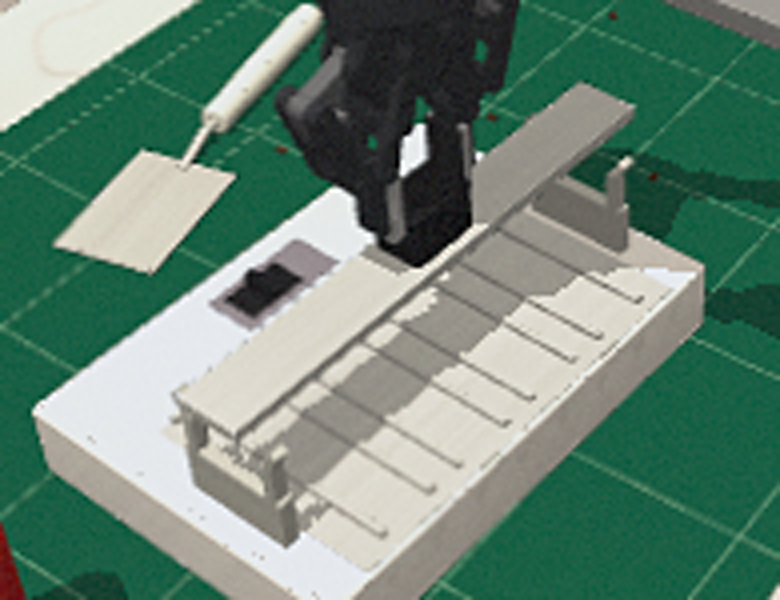

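The bar is level with its grip up, right above both brackets (near one at (240,480), far one at (585,215)). Lowering slowly.

>>> {"name": "step_arm", "arguments": {
  "moves": [
    [[0, 0, 0.02], [0, 0, 0], 1],
    [[0, 0, 0.035], [0, 0, 0], 1],
    [[0, 0, 0.05], [0, 0, 0], 1],
    [[0, 0, 0.06], [0, 0, 0], 1],
    [[0, 0, 0.07], [0, 0, 0], 1],
    [[0, 0, 0.08], [0, 0, 0], 1],
    [[0, 0, 0.085], [0, 0, 0], 1],
    [[0, 0, 0.09], [0, 0, 0], 1],
    [[0, 0, 0.09], [0, 0, 0], 1],
    [[0, 0, 0.09], [0, 0, 0], 1]
  ]
}}

```text
t: 47.05
tool_pos: [0.4903, 0.2647, 0.1319]
tcp_rot: [-0.0, 1.0, -0.025, 0.0]
contact_force: [-0.2, -0.4, -2.1]
opening: 0.0388
grasp_force: 61.4
```

>>> {"name": "step_arm", "arguments": {
  "moves": [
    [[0, 0, 0.008], [0, 0, 0], 1],
    [[0, 0, 0.014], [0, 0, 0], 1],
    [[0, 0, 0.02], [0, 0, 0], 1],
    [[0, 0, 0.026], [0, 0, 0], 1],
    [[0, 0, 0.03], [0, 0, 0], 1],
    [[0, 0, 0.032], [0, 0, 0], 1],
    [[0, 0, 0.032], [0, 0, 0], 1],
    [[0, 0, 0.032], [0, 0, 0], 1],
    [[0, 0, 0.032], [0, 0, 0], 1],
    [[0, 0, 0.032], [0, 0, 0], 1]
  ]
}}

```text
t: 48.3
tool_pos: [0.4902, 0.2647, 0.1223]
tcp_rot: [-0.0, 1.0, -0.025, 0.0]
contact_force: [-0.2, 0.4, -3.4]
opening: 0.0384
grasp_force: 61.4
```

No cheek contact; a little further to the seats.

>>> {"name": "step_arm", "arguments": {
  "moves": [
    [[0, 0, 0.003], [0, 0, 0], 1],
    [[0, 0, 0.006], [0, 0, 0], 1],
    [[0, 0, 0.008], [0, 0, 0], 1],
    [[0, 0, 0.008], [0, 0, 0], 1],
    [[0, 0, 0.008], [0, 0, 0], 1],
    [[0, 0, 0.008], [0, 0, 0], 1],
    [[0, 0, 0.008], [0, 0, 0], 1],
    [[0, 0, 0.008], [0, 0, 0], 1],
    [[0, 0, 0.008], [0, 0, 0], 1],
    [[0, 0, 0.008], [0, 0, 0], 1]
  ]
}}

```text
t: 49.55
tool_pos: [0.4904, 0.2647, 0.1218]
tcp_rot: [0.0, 1.0, -0.025, 0.0]
contact_force: [-6.2, -2.9, 10.8]
opening: 0.0385
grasp_force: 62.9
```

Seated, with contact at the predicted height. Releasing and retreating straight up.

>>> {"name": "step_arm", "arguments": {
  "moves": [
    [[0, 0, -0.004], [0, 0, 0], 1],
    [[0, 0, -0.004], [0, 0, 0], 0],
    [[0, 0, -0.004], [0, 0, 0], -0.6],
    [[0, 0, -0.004], [0, 0, 0], -0.6],
    [[0, 0, -0.004], [0, 0, 0], -0.6],
    [[0, 0, -0.05], [0, 0, 0], -0.6],
    [[0, 0, -0.15], [0, 0, 0], -0.6],
    [[0, 0, -0.3], [0, 0, 0], -0.6],
    [[0, 0, -0.45], [0, 0, 0], -0.6],
    [[0, 0, -0.48], [0, 0, 0], -0.6]
  ]
}}

```text
t: 50.8
tool_pos: [0.4921, 0.2653, 0.2691]
tcp_rot: [-0.001, 1.0, -0.025, 0.004]
contact_force: [0.1, 0.2, 0.6]
opening: 0.0683
grasp_force: 0.0
```

>>> {"name": "step_arm", "arguments": {
  "moves": [
    [[-0.05, 0.1, 0], [0, 0, 0], -0.6],
    [[-0.1, 0.2, 0], [0, 0, 0], -0.6],
    [[-0.15, 0.3, 0], [0, 0, 0], -0.6],
    [[-0.2, 0.4, 0], [0, 0, 0], -0.6],
    [[-0.25, 0.5, 0], [0, 0, 0], -0.6],
    [[-0.3, 0.6, 0], [0, 0, 0], -0.6],
    [[-0.35, 0.7, 0], [0, 0, 0], -0.6],
    [[-0.4, 0.8, 0], [0, 0, 0], -0.6],
    [[-0.4, 0.85, 0], [0, 0, 0], -0.6],
    [[-0.4, 0.85, 0], [0, 0, 0], -0.6]
  ]
}}

```text
t: 52.05
tool_pos: [0.3572, 0.0155, 0.2636]
tcp_rot: [-0.0, 1.0, -0.026, -0.0]
contact_force: [0.5, 0.8, 0.6]
opening: 0.0685
grasp_force: 0.0
```

```bash
python3 - <<'E'
from h import *
im=ctrl.camera("side")[:,:,::-1];t=ctrl.camera("top")[:,:,::-1]
a=cv2.resize(im[150:390,130:450],None,fx=1.25,fy=1.25);b=cv2.resize(t[120:280,190:490],(400,213))
cv2.imwrite("pics/f.png",cv2.resize(np.vstack([a,b]),None,fx=1.16,fy=1.16,interpolation=cv2.INTER_CUBIC))
E
```

```text
(no output)
```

View pics/f.png

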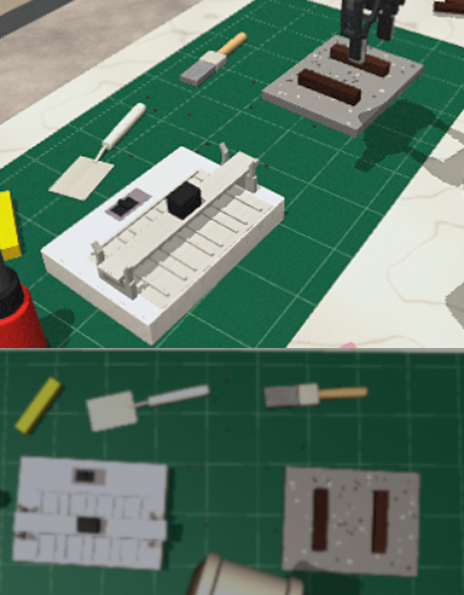

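The bar lies in both brackets with its grip up at (185,200), and the switch is off at (122,206). Both batons lie flat on the slab at (320,520) and (380,522). The heat gun, scraper and brush were not touched. Handing in.

```bash
python3 -c "
from workcell import ctrl
print(ctrl.job_done())"
```

```text
the job is handed in; nothing more can be done
None
```

I handed the job in at about 52 s of the 210 s limit: tray switched off, both batons present flat on the slab, bar back in both brackets grip up, and the heat gun, scraper and brush not touched; the hand-in returned no verdict.

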